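# Assemble a tiered stacking jar on the cork mat

## Task

Assemble the stacking jar in the middle of the round cork mat (not on the steel disc), one piece at a time from the bottom up: the terracotta tier, then the white tier, then the blue tier, and last the wooden lid. Each piece must sit upright and fully home in the one below; set every piece down gently without dropping it, and leave the brush, the paddle and the tape measure where they are.

Things in the scene. Friction and masses are not known exactly. Their poses are not given: they have to be found in the camera images.
- tier_terracotta: bottom tier of the stacking jar: plain red-brown terracotta, round, open, 58 mm across, 40 mm high, wall 4 mm, 120 g. Its tapered foot (44 mm across, 39 at the bottom, 5 mm high) drops into the open 50 mm mouth of the tier below: seated, its origin is 35 mm above that tier's. Loose, starts upright. Origin: centre of the underside of the foot; z up along the axis
- tier_white: second tier: round, open, glazed white, 58 mm across, 40 mm high, wall 4 mm, 120 g. Its tapered foot (44 mm across, 39 at the bottom, 5 mm high) drops into the open 50 mm mouth of the tier below: seated, its origin is 35 mm above that tier's. Loose, starts upright. Origin: centre of the underside of the foot; z up along the axis
- tier_blue: third tier: round, open, glazed blue, 58 mm across, 40 mm high, wall 4 mm, 120 g. Its tapered foot (44 mm across, 39 at the bottom, 5 mm high) drops into the open 50 mm mouth of the tier below: seated, its origin is 35 mm above that tier's. Loose, starts upright. Origin: centre of the underside of the foot; z up along the axis
- jar_lid: lid: pale wooden disc 58 mm across, its top 12 mm above the origin, with the same 5 mm foot under it; grip it by the dark upright round knob in the middle, 18 mm across, from 12 to 38 mm above the origin; about 50 g. Loose, starts knob up. Origin: centre of the underside of the foot; z up. Seated, its origin is 35 mm above that of the tier below
- cork_mat: round light-brown cork mat, 100 mm across, 6 mm thick, fixed to the bench: the jar is built here. Origin: centre of its underside, on the bench, so its top is 6 mm above the origin. (To the left of the work, from y = 0.16 m, stands a fixed tool chest 150 mm high; to the right, from y = -0.43 m, a turntable 125 mm high with clay figures)
- steel_bat: round dark grey steel disc, 100 mm across, 6 mm thick, fixed to the bench; not used. Origin: centre of its underside
- brush_dark: bystander: loose brush with dark wooden handle, 183x18x14 mm, lying on the bench roughly across the robot's view (its length, its x axis, along world y). Origin: centre of its underside
- tool_pale: bystander: loose pale wooden modelling paddle, 200x25x9 mm, lying with its length (x axis) along world y. Origin: centre of its underside
- tape: bystander: loose yellow tape measure, 38x78x64 mm, standing behind the work. Origin: centre of its underside

How it is judged (in metres and radians):
On the way, in this order (a step that is already met when the one before it is completed fails the run):
1. terracotta tier seated on the cork mat (horizontal distance between tier_terracotta and cork_mat below 0.015 m and z of tier_terracotta in the frame of cork_mat between 0.003 and 0.009 m and angle between tier_terracotta's own z axis and vertical below 0.08 rad), for 0.2 s.
2. white tier seated on the terracotta tier (horizontal distance between tier_white and tier_terracotta below 0.006 m and z of tier_white in the frame of tier_terracotta between 0.0325 and 0.0375 m and angle between tier_white's own z axis and vertical below 0.08 rad), for 0.2 s.
3. blue tier seated on the white tier (horizontal distance between tier_blue and tier_white below 0.006 m and z of tier_blue in the frame of tier_white between 0.0325 and 0.0375 m and angle between tier_blue's own z axis and vertical below 0.08 rad), for 0.2 s.
4. lid seated on the blue tier (horizontal distance between jar_lid and tier_blue below 0.006 m and z of jar_lid in the frame of tier_blue between 0.0325 and 0.0375 m and angle between jar_lid's own z axis and vertical below 0.08 rad), for 0.2 s.
At the end, for the whole second after the job is handed in: Terracotta tier on the cork mat within 15 mm of its centre; white in it, blue in white, lid in blue, each upright (0.08 rad), within 6 mm of the axis of the piece below and 32.5 to 37.5 mm above it (seated: 35); all released and at rest (all of step 1 and all of step 2 and all of step 3 and all of step 4 and linear speed of each of tier_terracotta, tier_white, tier_blue, jar_lid below 0.02 m/s and contact force between the fingers and tier_terracotta below 0.1 N and contact force between the fingers and tier_white below 0.1 N and contact force between the fingers and tier_blue below 0.1 N and contact force between the fingers and jar_lid below 0.1 N); the robot touches nothing.
It fails at once if a bystander (brush, paddle, tape measure) is moved more than 25 mm (distance of any of brush_dark, tool_pale, tape from where it was at the start of the episode above 0.025 m).
It fails at once if a piece of the jar is dropped or knocked: it goes faster than 0.6 m/s while the fingers do not touch it (a free fall of about 18 mm) ((linear speed of tier_terracotta above 0.6 m/s and contact force between the fingers and tier_terracotta below 0.1 N) or (linear speed of tier_white above 0.6 m/s and contact force between the fingers and tier_white below 0.1 N) or (linear speed of tier_blue above 0.6 m/s and contact force between the fingers and tier_blue below 0.1 N) or (linear speed of jar_lid above 0.6 m/s and contact force between the fingers and jar_lid below 0.1 N)).
It also fails if it takes over 128 s, if anything falls off the work surface, if the arm or the gripper's body presses on something with over 40 N, if the wrist force passes 120 N, or if a joint passes its speed limit or range.

## Robot

A 6-joint arm with a two-finger parallel gripper is mounted at the origin on a cart in front of the work surface, level with it; the furniture and walls round the work are solid. World frame = base frame: x ahead of the robot, y to its left, z up, the work surface at z = 0. Lengths are in m, angles in degrees, forces in N, time in s.
With the tool pointing down it reaches from about 0.3 to 0.75 m from the base axis. Payload 8.5 kg.
Tool frame: the origin (TCP) lies at the very end of the fingers, on their centre line; the grasp point (between the pads) lies 19 mm behind it (env.hold_point_z is the distance from the TCP to the grasp point, in m); z points along the fingers, y is the line along which they close (so a half turn about z gives the same grasp; the last joint's range is limited). The gripper opens to 85 mm and grips with 20 to 120 N. Pads are 22 mm wide; open, the fingers measure 114 mm over their backs; the gripper's body (76 mm by 85 mm) begins 54 mm behind the grasp point. The pads swing forward as they close: fully open they stand 13 mm farther back than shut.
Start: joints at [53.784, 21.807, 74.336, -0, 83.858, -12.336], TCP at [0.223, 0.503, 0.231] pointing down, gripper open.
Joint ranges: [-178.18, 178.18], [-50.72, 133.34], [12.68, 142.11], [-81.47, 261.47], [9.98, 163.14], [-165.26, 165.26]. Speed limits (degrees/s): [136.94, 136.94, 180, 180, 180, 180].

## Interface

Orientations are given as a 3x3 rotation matrix whose columns are the frame's x, y, z axes.
In Python, from rig import env, optics gives the robot as it stands.
- The arm moves only by the shell command python3 -m jog 'ROWS' [OPENING] [FORCE]. ROWS is JSON, a list of rows, each an object with "linear": the shift along the tool's x, y, z in units of 40 mm (1.0 is 40 mm), a list of three; "roll": the turn about the tool's z in units of 5 degrees (1.0 is 5 degrees). A call has 1 to 12 rows; each row shifts and turns the commanded pose from where the row before left it, along the tool's axes as they then stand; what a row does not reach is not made up. A row lasts 1/12 s, in which the tool goes at most 41.7 mm and 7.16 degrees, less where a joint would pass 70% of its speed; a pose out of reach is approached as far as the arm can. A call is refused whole if a number of a shift passes 1 or a number of a turn 1, either way. A call with a gripper value outside its range is refused whole. OPENING is the opening, from -1 (shut) to 1 (fully open), set as the call begins (- or left out, the last holds). The fingers move at their own pace and stop on an object; FORCE is the grip in N (left out, the last holds). Time passes only in rows, so rows that do not move let the fingers close. It gives the time, the measured TCP pose, the force, the opening and the grip force at its end, in the units of the state.
- env.observe(): the state, without advancing time (a new reading comes with each control period).
- optics.get_image(name): name is "scene" or "top" or "wrist"; returns the picture (384x512x3 uint8, red, green, blue); there is no depth.
- optics.calibration(name): a dict with "fov_y" (degrees; the focal length in pixels is half the picture's height over the tangent of half this angle, whatever the lens; pixels are square), "cx", "cy" (the principal point, pixels), "D" ([k1, k2, p1, p2, k3] as OpenCV has them; the pictures are not rectified), "T" (4x4, takes a point from camera to world coordinates). Camera axes: x right, y down, z forward; pixel columns grow to the right and rows downward; lengths in m; the calibration is good to about 2 mm. A picture is of the moment at which its call begins: read the wrist's pose just before it. calibration takes no time and is no camera call; for the wrist camera it gives the pose at the moment of the call.
- env.close_job(): hands the job in; it is judged then, once.
The state is a dict: "time_s": time; "q": joint angles; "qvel": joint speeds; "joint_efforts": joint torques, N m; "position": TCP position; "tool_rot": TCP orientation; "ft_force": force on the tool from outside, world axes, zero at the start; "wrist_torque": the same for the moment, N m; "grip_width": finger opening in m; "gripper_force": force on a finger pad.
Only numpy, scipy, OpenCV 4.12 (cv2) and the standard library are available. Lean on these libraries where they do the work, as an engineer would, in place of code of your own. Each camera call takes 0.05 s, during which the arm holds its last target. There are 200 camera calls.

## Working session

There is one attempt and no reset: what is moved stays moved. The work goes in short steps, Python scripts to look and compute and a shell command to move; the robot and the scene stay as the last step left them, time stands still between calls to the robot, and variables do not carry over. Pictures are saved under pics/ and viewed, at most 14 in all, crops included, and the job is handed in when it is done.

```bash
mkdir -p pics; ls
python3 - <<'E'
from rig import env, optics
import cv2, numpy as np
for n in ("scene","top"):
    im=optics.get_image(n); cv2.imwrite(f"pics/{n}0.png",im[:,:,::-1]); c=optics.calibration(n); print(n,c["fov_y"],c["cx"],c["cy"],c["D"],np.round(c["T"],3).tolist())
s=env.observe(); print(s["time_s"],s["position"],np.round(s["tool_rot"],3).tolist(),s["grip_width"])
E
```

```text
pics
scene 54.32630985638037 258.08234063307924 192.0718472049158 [-0.09501711  0.          0.          0.          0.        ] [[0.841, -0.273, 0.466, 0.226], [-0.54, -0.436, 0.72, -0.734], [0.007, -0.858, -0.514, 0.475], [0.0, 0.0, 0.0, 1.0]]
top 44.73394402274424 263.36847452450615 187.71828778133525 [-0.0865831  0.         0.         0.         0.       ] [[-0.02, -0.995, 0.103, 0.524], [-1.0, 0.02, -0.006, -0.086], [0.004, -0.103, -0.995, 0.971], [0.0, 0.0, 0.0, 1.0]]
0.1 [0.22248328 0.50269057 0.23076137] [[-0.914, 0.405, -0.001], [0.405, 0.914, -0.001], [0.0, -0.001, -1.0]] 0.08546252540764213
```

View pics/top0.png

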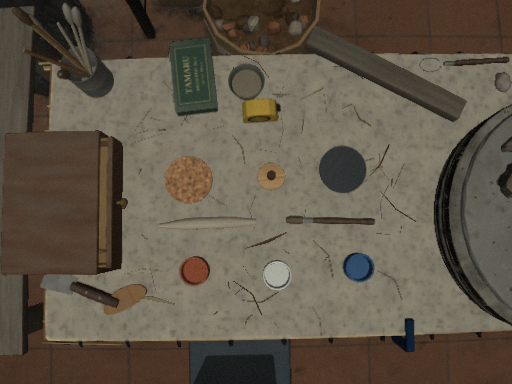

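View pics/scene0.png

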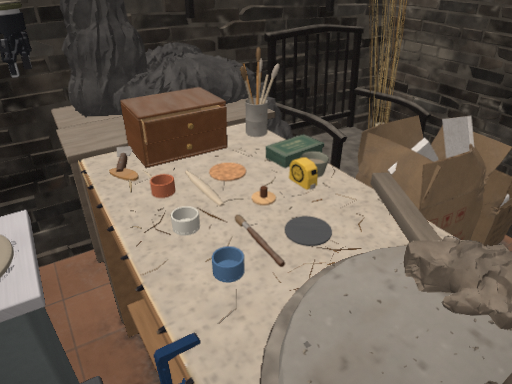

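The top picture shows the mat at about (189,180), terracotta (195,270), white (277,275), blue (358,267), lid (271,176) and steel disc (343,169). The paddle lies at (207,223), the brush at (330,220) and the tape at (260,110). The scene view agrees, and the arm is clear at upper left.

```bash
cat > h.py <<'E'
from rig import env, optics
import cv2, numpy as np
from scipy.optimize import least_squares
def cast(pts,c,z):
    f=192/np.tan(np.radians(c["fov_y"]/2)); K=np.array([[f,0,c["cx"]],[0,f,c["cy"]],[0,0,1]])
    u=cv2.undistortPoints(np.array(pts,float).reshape(-1,1,2),K,np.array(c["D"])).reshape(-1,2)
    T=np.array(c["T"]); d=np.c_[u,np.ones(len(u))]@T[:3,:3].T; o=T[:3,3]
    return (o+d*((z-o[2])/d[:,2])[:,None])[:,:2], o[:2]
def mask_at(im,seed,lo,hi,win=40):
    """Largest HSV component within a window about a seed pixel, its hull."""
    m=cv2.inRange(cv2.cvtColor(im,cv2.COLOR_RGB2HSV),np.array(lo),np.array(hi)); w=np.zeros_like(m)
    x,y=seed; w[max(0,y-win):y+win,max(0,x-win):x+win]=255; m&=w
    m=cv2.morphologyEx(m,cv2.MORPH_CLOSE,np.ones((3,3)))
    cs=cv2.findContours(m,cv2.RETR_EXTERNAL,cv2.CHAIN_APPROX_NONE)[0]
    return cv2.convexHull(max(cs,key=cv2.contourArea)).reshape(-1,2)
def circle(hull,c,z,far=True):
    p,o=cast(hull,c,z); m=p.mean(0)
    if far: p=p[(p-m)@(m-o)>0]
    r=least_squares(lambda q:np.hypot(*(p-q[:2]).T)-q[2],[*m,.03],loss="soft_l1",f_scale=.001)
    return r.x,np.sqrt(np.mean(r.fun**2))
E
python3 - <<'E'
from h import *
im=optics.get_image("top"); c=optics.calibration("top"); hsv=cv2.cvtColor(im,cv2.COLOR_RGB2HSV)
for p in [(195,270),(277,262),(277,275),(358,255),(358,267),(262,180),(250,190),(240,270),(271,175),(189,180),(189,210)]: print(p,hsv[p[1],p[0]])
for n,seed,lo,hi,win,z in [("terra",(195,270),(0,120,40),(12,255,255),24,.04),("white",(277,275),(0,0,195),(179,40,255),24,.04),("blue",(358,267),(95,100,30),(125,255,255),24,.04),
  ("lid",(271,176),(5,70,120),(25,255,255),22,.012),("knob",(271,176),(0,0,0),(179,255,90),8,.038),("mat",(189,180),(3,75,90),(25,255,255),32,.006)]:
    h=mask_at(im,seed,lo,hi,win); r,e=circle(h,c,z,n[0] in "twb"); print(n,np.round(r,4),round(e,5),len(h),cv2.boundingRect(h))
cv2.imwrite("pics/crop0.png",cv2.resize(im[120:300,150:390,::-1],None,fx=3,fy=3))
E
```

```text
(195, 270) [  9 166 121]
(277, 262) [ 35  20 169]
(277, 275) [ 38  18 170]
(358, 255) [104 131 101]
(358, 267) [105 137  99]
(262, 180) [ 16 116 141]
(250, 190) [ 22  47 124]
(240, 270) [ 21  44 132]
(271, 175) [ 11 145  60]
(189, 180) [ 14 130 141]
(189, 210) [ 20  48 127]
terra [0.4571 0.0504 0.028 ] 0.00027 21 (180, 257, 30, 29)Traceback (most recent call last):
  File "<stdin>", line 6, in <module>
  File "h.py", line 15, in mask_at
    return cv2.convexHull(max(cs,key=cv2.contourArea)).reshape(-1,2)
                          ~~~^^^^^^^^^^^^^^^^^^^^^^^^
ValueError: max() iterable argument is empty
```

```bash
cat > m.py <<'E'
from h import *
L=[("terra",(195,270),(0,110,30),(12,255,255),24,.04),("white",(277,275),(0,0,140),(179,32,255),24,.04),("blue",(358,267),(95,90,20),(125,255,255),24,.04),
  ("lid",(271,176),(3,80,40),(25,255,255),22,.012),("knob",(271,176),(0,0,0),(179,255,90),8,.038),("mat",(189,180),(3,80,70),(25,255,255),32,.006)]
def measure(im,names,zs={},seeds={}):
    c=optics.calibration("top")
    for n,seed,lo,hi,win,z in L:
        if n not in names: continue
        h=mask_at(im,seeds.get(n,seed),lo,hi,win); r,e=circle(h,c,zs.get(n,z),n in("terra","white","blue")); print(n,np.round(r,4),round(e,5),len(h),cv2.boundingRect(h))
E
python3 - <<'E'
from m import *
im=optics.get_image("top")
cv2.imwrite("pics/crop0.png",cv2.resize(im[120:300,150:390,::-1],None,fx=3,fy=3))
measure(im,[l[0] for l in L])
E
```

```text
terra [0.4569 0.0509 0.028 ] 0.00024 22 (179, 257, 31, 29)
white [ 0.4458 -0.1143  0.0283] 0.00013 20 (263, 261, 29, 29)
blue [ 0.4577 -0.2795  0.0275] 0.00042 20 (344, 253, 30, 29)
lid [ 0.6469 -0.1074  0.0285] 0.00026 22 (257, 163, 28, 27)
knob [ 0.6458 -0.1071  0.009 ] 0.00039 11 (267, 170, 9, 10)
mat [0.6442 0.0651 0.0498] 0.00022 28 (165, 156, 47, 48)
```

View pics/crop0.png

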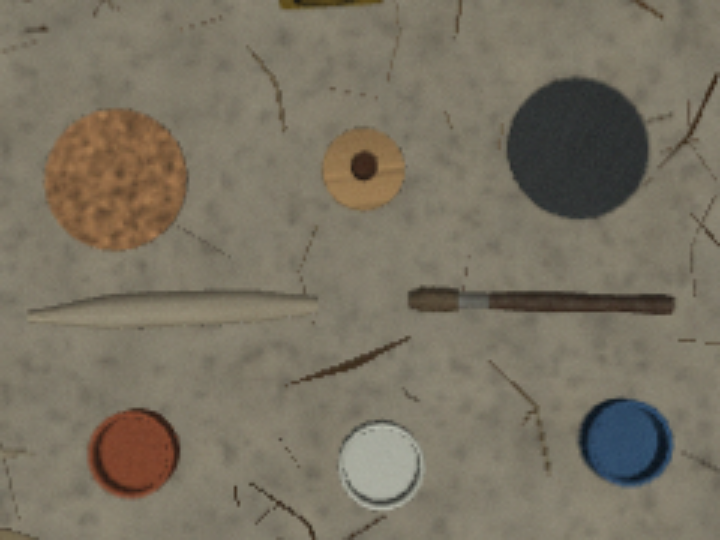

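The crop shows all pieces clean and separate; the circle fits agree with the known sizes to within a pixel. Aligning the tool with the world first, then going over the terracotta tier.

```bash
python3 -m jog '[{"linear":[0,0,0],"roll":-0.956},{"linear":[0,0,0],"roll":-0.956},{"linear":[0,0,0],"roll":-0.956},{"linear":[0,0,0],"roll":-0.956},{"linear":[0,0,0],"roll":-0.956},{"linear":[0,0,0],"roll":0}]' 1 30
python3 -m jog '[{"linear":[-0.26,-0.5,0],"roll":0},{"linear":[-0.26,-0.5,0],"roll":0},{"linear":[-0.26,-0.5,0],"roll":0},{"linear":[-0.26,-0.5,0],"roll":0},{"linear":[-0.26,-0.5,0],"roll":0},{"linear":[-0.26,-0.5,0],"roll":0},{"linear":[-0.26,-0.5,0],"roll":0},{"linear":[-0.26,-0.5,0],"roll":0},{"linear":[-0.26,-0.5,0],"roll":0},{"linear":[-0.26,-0.5,0],"roll":0},{"linear":[-0.26,-0.5,0],"roll":0}]'
python3 -m jog '[{"linear":[-0.26,-0.5,0],"roll":0},{"linear":[-0.26,-0.5,0],"roll":0},{"linear":[-0.26,-0.5,0],"roll":0},{"linear":[-0.26,-0.5,0],"roll":0},{"linear":[-0.26,-0.5,0],"roll":0},{"linear":[-0.26,-0.5,0],"roll":0},{"linear":[-0.26,-0.5,0],"roll":0},{"linear":[-0.26,-0.5,0],"roll":0},{"linear":[-0.26,-0.5,0],"roll":0},{"linear":[-0.26,-0.5,0],"roll":0},{"linear":[-0.26,-0.5,0],"roll":0},{"linear":[0,0,0],"roll":0}]'
python3 - <<'E'
from rig import env
import numpy as np
s=env.observe(); print(np.round(s["position"],4),np.round(s["tool_rot"],4).tolist(),np.round(s["q"],1))
E
```

```text
time_s: 0.7
position: [0.2226, 0.5028, 0.2312]
tool_rot: [[-1.0, -0.003, -0.0], [-0.003, 1.0, -0.0], [0.0, -0.0, -1.0]]
ft_force: [0.2, -0.5, -0.5]
grip_width: 0.0853
gripper_force: 0.0
time_s: 1.62
position: [0.3374, 0.2819, 0.2313]
tool_rot: [[-1.0, 0.003, 0.0], [0.003, 1.0, 0.0], [-0.0, 0.0, -1.0]]
ft_force: [-0.3, 0.6, -0.6]
grip_width: 0.0851
gripper_force: 0.0
time_s: 2.62
position: [0.4531, 0.0603, 0.2311]
tool_rot: [[-1.0, 0.005, 0.0], [0.005, 1.0, -0.001], [-0.0, -0.001, -1.0]]
ft_force: [-0.1, 0.2, -1.1]
grip_width: 0.0855
gripper_force: 0.0
[0.4531 0.0603 0.2311] [[-1.0, 0.0054, 0.0004], [0.0054, 1.0, -0.0008], [-0.0004, -0.0008, -1.0]] [ -7.3  12.5  88.2  -0.   79.3 -97. ]
```

```bash
python3 -m jog '[{"linear":[-0.095,-0.235,0],"roll":0},{"linear":[0,0,0.6],"roll":0},{"linear":[0,0,0.6],"roll":0},{"linear":[0,0,0.6],"roll":0},{"linear":[0,0,0.6],"roll":0},{"linear":[0,0,0.6],"roll":0},{"linear":[0,0,0.6],"roll":0},{"linear":[0,0,0.6],"roll":0},{"linear":[0,0,0.6],"roll":0},{"linear":[0,0,0.5],"roll":0},{"linear":[0,0,0.28],"roll":0},{"linear":[0,0,0],"roll":0}]'
python3 -m jog '[{"linear":[0,0,0],"roll":0},{"linear":[0,0,0],"roll":0},{"linear":[0,0,0],"roll":0},{"linear":[0,0,0],"roll":0},{"linear":[0,0,0],"roll":0},{"linear":[0,0,0],"roll":0},{"linear":[0,0,0],"roll":0},{"linear":[0,0,0],"roll":0},{"linear":[0,0,0],"roll":0},{"linear":[0,0,0],"roll":0}]' -1 30
```

```text
time_s: 3.62
position: [0.4542, 0.054, 0.0064]
tool_rot: [[-1.0, 0.0, -0.004], [0.0, 1.0, 0.001], [0.004, 0.001, -1.0]]
ft_force: [-0.7, 0.5, 0.1]
grip_width: 0.0852
gripper_force: 0.0
time_s: 4.45
position: [0.456, 0.0536, 0.0094]
tool_rot: [[-1.0, -0.0, 0.002], [-0.0, 1.0, -0.0], [-0.002, -0.0, -1.0]]
ft_force: [-1.7, 0.3, 7.9]
grip_width: 0.0576
gripper_force: 31.8
```

```bash
python3 -m jog '[{"linear":[0,0,-0.2],"roll":0},{"linear":[0,0,-0.4],"roll":0},{"linear":[0,0,-0.5],"roll":0},{"linear":[0,0,-0.5],"roll":0},{"linear":[0,0,-0.5],"roll":0},{"linear":[0,0,-0.4],"roll":0},{"linear":[0,0,0],"roll":0}]'
python3 -m jog '[{"linear":[-0.25,0,0],"roll":0},{"linear":[-0.5,0.03,0],"roll":0},{"linear":[-0.5,0.03,0],"roll":0},{"linear":[-0.5,0.03,0],"roll":0},{"linear":[-0.5,0.03,0],"roll":0},{"linear":[-0.5,0.03,0],"roll":0},{"linear":[-0.5,0.03,0],"roll":0},{"linear":[-0.5,0.03,0],"roll":0},{"linear":[-0.5,0.03,0],"roll":0},{"linear":[-0.38,0.03,0],"roll":0},{"linear":[0,0,0],"roll":0},{"linear":[0,0,0],"roll":0}]'
```

```text
time_s: 5.03
position: [0.4567, 0.0535, 0.1116]
tool_rot: [[-1.0, -0.0, 0.006], [-0.0, 1.0, -0.001], [-0.006, -0.001, -1.0]]
ft_force: [0.2, 0.2, -1.0]
grip_width: 0.0578
gripper_force: 32.6
time_s: 6.03
position: [0.6401, 0.0645, 0.1072]
tool_rot: [[-1.0, -0.0, -0.002], [-0.0, 1.0, 0.0], [0.002, 0.0, -1.0]]
ft_force: [0.3, 0.2, -1.6]
grip_width: 0.0575
gripper_force: 32.6
```

Run:
```python
from h import *
cv2.imwrite("pics/w1.png",np.hstack([optics.get_image("wrist"),optics.get_image("scene")])[:,:,::-1][:, :1024]); 
im=cv2.imread("pics/w1.png"); cv2.imwrite("pics/w1.png",cv2.resize(im,(800,300)))
s=env.observe(); print(np.round(s["position"],4),np.round(s["q"],1))
```

```text
[0.6395 0.0645 0.1078] [ -4.8  36.9  68.8  -0.   74.3 -94.8]
```

View pics/w1.png

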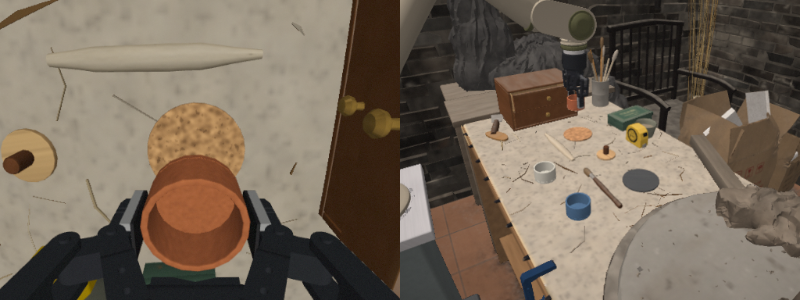

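The wrist view shows the tier held upright between the pads with the mat underneath; the lid is at far left and the paddle beyond, both clear.

```bash
python3 -m jog '[{"linear":[-0.09,0,0.2],"roll":0},{"linear":[0,0,0.4],"roll":0},{"linear":[0,0,0.4],"roll":0},{"linear":[0,0,0.4],"roll":0},{"linear":[0,0,0.3],"roll":0},{"linear":[0,0,0.2],"roll":0},{"linear":[0,0,0.15],"roll":0},{"linear":[0,0,0.1],"roll":0},{"linear":[0,0,0],"roll":0},{"linear":[0,0,0],"roll":0},{"linear":[0,0,0],"roll":0}]'
```

```text
time_s: 7.05
position: [0.6446, 0.0644, 0.0229]
tool_rot: [[-1.0, -0.0, 0.001], [-0.0, 1.0, -0.0], [-0.001, -0.0, -1.0]]
ft_force: [0.7, -0.6, -1.3]
grip_width: 0.0578
gripper_force: 32.6
```

```bash
python3 -m jog '[{"linear":[0,0,0.04],"roll":0},{"linear":[0,0,0.04],"roll":0},{"linear":[0,0,0.04],"roll":0},{"linear":[0,0,0.04],"roll":0},{"linear":[0,0,0.02],"roll":0},{"linear":[0,0,0],"roll":0},{"linear":[0,0,0],"roll":0}]'
```

```text
time_s: 7.63
position: [0.6442, 0.0645, 0.0154]
tool_rot: [[-1.0, -0.0, 0.0], [-0.0, 1.0, -0.0], [-0.0, -0.0, -1.0]]
ft_force: [-2.4, 0.3, 5.0]
grip_width: 0.0579
gripper_force: 33.0
```

```bash
python3 -m jog '[{"linear":[0,0,0],"roll":0},{"linear":[0,0,0],"roll":0},{"linear":[0,0,0],"roll":0},{"linear":[0,0,0],"roll":0},{"linear":[0,0,0],"roll":0},{"linear":[0,0,0],"roll":0},{"linear":[0,0,-0.2],"roll":0},{"linear":[0,0,-0.5],"roll":0},{"linear":[0,0,-0.6],"roll":0},{"linear":[0,0,-0.6],"roll":0},{"linear":[0,0,-0.6],"roll":0},{"linear":[0,0,0],"roll":0}]' 1
python3 -m jog '[{"linear":[0.45,-0.41,0],"roll":0},{"linear":[0.45,-0.41,0],"roll":0},{"linear":[0.45,-0.41,0],"roll":0},{"linear":[0.45,-0.41,0],"roll":0},{"linear":[0.45,-0.41,0],"roll":0},{"linear":[0.45,-0.41,0],"roll":0},{"linear":[0.45,-0.41,0],"roll":0},{"linear":[0.45,-0.41,0],"roll":0},{"linear":[0.45,-0.41,0],"roll":0},{"linear":[0.45,-0.41,0],"roll":0},{"linear":[0.45,-0.38,0],"roll":0},{"linear":[0,0,0],"roll":0}]'
python3 - <<'E'
from m import *
im=optics.get_image("top"); cv2.imwrite("pics/t2.png",im[:,:,::-1])
s=env.observe(); print(np.round(s["position"],4),np.round(s["q"],1))
measure(im,["terra"],{"terra":.046},{"terra":(189,180)})
E
```

```text
time_s: 8.63
position: [0.6462, 0.0644, 0.1208]
tool_rot: [[-1.0, -0.0, 0.009], [-0.0, 1.0, -0.001], [-0.009, -0.001, -1.0]]
ft_force: [0.5, -0.1, 1.3]
grip_width: 0.0851
gripper_force: 0.0
time_s: 9.63
position: [0.444, -0.1164, 0.1151]
tool_rot: [[-1.0, 0.002, -0.001], [0.002, 1.0, -0.0], [0.001, -0.0, -1.0]]
ft_force: [0.4, -0.5, 0.6]
grip_width: 0.0857
gripper_force: 0.0
[ 0.4453 -0.1157  0.1152] [ -29.4   20.5   98.5   -0.    60.9 -119.2]
terra [0.6452 0.0641 0.0291] 0.00021 21 (171, 162, 31, 31)
```

View pics/t2.png

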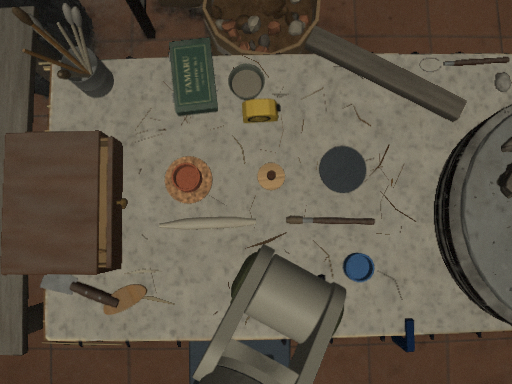

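Terracotta sits on the mat at (187,178), well centred; the arm stands over the white tier and nothing else has moved.

```bash
python3 -m jog '[{"linear":[0,0.035,0.2],"roll":0},{"linear":[0,0,0.5],"roll":0},{"linear":[0,0,0.5],"roll":0},{"linear":[0,0,0.5],"roll":0},{"linear":[0,0,0.5],"roll":0},{"linear":[0,0,0.3],"roll":0},{"linear":[0,0,0.18],"roll":0},{"linear":[0,0,0],"roll":0},{"linear":[0,0,0],"roll":0},{"linear":[0,0,0],"roll":0}]'
python3 -m jog '[{"linear":[0,0,0],"roll":0},{"linear":[0,0,0],"roll":0},{"linear":[0,0,0],"roll":0},{"linear":[0,0,0],"roll":0},{"linear":[0,0,0],"roll":0},{"linear":[0,0,0],"roll":0},{"linear":[0,0,0],"roll":0},{"linear":[0,0,0],"roll":0},{"linear":[0,0,0],"roll":0},{"linear":[0,0,0],"roll":0}]' -1 30
```

```text
time_s: 10.52
position: [0.4468, -0.1134, 0.0083]
tool_rot: [[-1.0, -0.001, 0.001], [-0.001, 1.0, -0.001], [-0.001, -0.001, -1.0]]
ft_force: [0.8, 0.5, -0.1]
grip_width: 0.0856
gripper_force: 0.0
time_s: 11.35
position: [0.4466, -0.1136, 0.0084]
tool_rot: [[-1.0, -0.0, 0.001], [-0.0, 1.0, -0.001], [-0.001, -0.001, -1.0]]
ft_force: [-0.1, 0.7, 5.8]
grip_width: 0.0562
gripper_force: 32.1
```

```bash
python3 -m jog '[{"linear":[0,0,-0.2],"roll":0},{"linear":[0,0,-0.4],"roll":0},{"linear":[0,0,-0.5],"roll":0},{"linear":[0,0,-0.5],"roll":0},{"linear":[0,0,-0.5],"roll":0},{"linear":[0,0,-0.5],"roll":0},{"linear":[0,0,-0.4],"roll":0},{"linear":[0,0,0],"roll":0}]'
python3 -m jog '[{"linear":[-0.3,0.24,0],"roll":0},{"linear":[-0.5,0.45,0],"roll":0},{"linear":[-0.5,0.45,0],"roll":0},{"linear":[-0.5,0.45,0],"roll":0},{"linear":[-0.5,0.45,0],"roll":0},{"linear":[-0.5,0.45,0],"roll":0},{"linear":[-0.5,0.45,0],"roll":0},{"linear":[-0.5,0.45,0],"roll":0},{"linear":[-0.5,0.45,0],"roll":0},{"linear":[-0.5,0.45,0],"roll":0},{"linear":[-0.18,0.15,0],"roll":0},{"linear":[0,0,0],"roll":0}]'
python3 -m jog '[{"linear":[0,0,0],"roll":0},{"linear":[0,0,0],"roll":0},{"linear":[0,0,0],"roll":0}]'
```

```text
time_s: 12.02
position: [0.4473, -0.1139, 0.1307]
tool_rot: [[-1.0, -0.0, 0.005], [-0.0, 1.0, -0.003], [-0.005, -0.003, -1.0]]
ft_force: [0.6, -0.0, -1.6]
grip_width: 0.0558
gripper_force: 32.9
time_s: 13.02
position: [0.646, 0.0658, 0.1259]
tool_rot: [[-1.0, -0.002, -0.002], [-0.002, 1.0, 0.0], [0.002, 0.0, -1.0]]
ft_force: [-0.3, -0.1, -1.0]
grip_width: 0.0562
gripper_force: 32.8
time_s: 13.27
position: [0.6447, 0.0635, 0.1275]
tool_rot: [[-1.0, 0.001, -0.001], [0.001, 1.0, -0.0], [0.001, -0.0, -1.0]]
ft_force: [-0.2, -0.7, -2.0]
grip_width: 0.0559
gripper_force: 32.8
```

Run:
```python
from h import *
s=env.observe(); c=optics.calibration("wrist"); im=optics.get_image("wrist"); cv2.imwrite("pics/w3.png",im[:,:,::-1])
print(np.round(s["position"],4),np.round(np.array(c["T"]),3).tolist())
```

```text
[0.6447 0.0635 0.1275] [[0.001, 0.949, 0.315, 0.563], [1.0, -0.0, -0.001, 0.063], [-0.001, 0.315, -0.949, 0.27], [0.0, 0.0, 0.0, 1.0]]
```

View pics/w3.png

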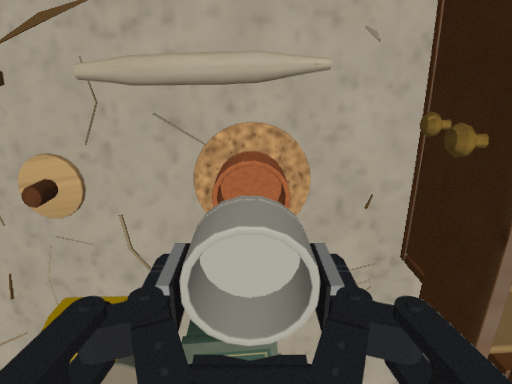

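The white tier is held, apparently upright: rim from column 180 to 320 with its bottom edge at row 342, and the terracotta tier below at (252,190). Checking the rim's offset from the TCP by ray casting.

Run:
```python
from h import *
im=cv2.imread("pics/w3.png")[:,:,::-1]; c=optics.calibration("wrist")
hsv=cv2.cvtColor(np.ascontiguousarray(im),cv2.COLOR_RGB2HSV)
print(hsv[230,200],hsv[338,250],hsv[270,250],hsv[300,60])
m=cv2.inRange(hsv,np.array((30,0,90)),np.array((179,45,255))); w=np.zeros_like(m); w[190:352,175:326]=255; m&=w
m=cv2.morphologyEx(m,cv2.MORPH_OPEN,np.ones((3,3)))
h=cv2.convexHull(max(cv2.findContours(m,0,1)[0],key=cv2.contourArea)).reshape(-1,2)
print(cv2.boundingRect(h)); p=h[h[:,1]>275]
for z in (.154,.159,.164):
    q,_=cast(p,c,z); r=least_squares(lambda v:np.hypot(*(q-v[:2]).T)-v[2],[.645,.064,.03],loss="soft_l1",f_scale=.001); print(z,np.round(r.x,4),np.abs(r.fun).max())
```

```text
[ 23  27 112] [ 25  24 138] [ 22  22 172] [ 20  42 156]
(184, 341, 93, 11)
0.154 [-266.7501  -17.1901  267.9806] 0.005115449252741655
0.159 [-169.6627  -10.8997  170.6849] 0.004883506688571515
0.164 [-325.351   -20.8409  326.6854] 0.004650927460488674
```

Run:
```python
from h import *
c=optics.calibration("wrist")
for z in (.15,.155,.159,.165):
    print(z,np.round(cast([(180,284),(320,284),(250,342)],c,z)[0],4).tolist())
print(np.round(cast([(252,152),(252,124)],c,.046)[0],4).tolist())
```

```text
0.15 [[0.6456, 0.0329], [0.6456, 0.0933], [0.6774, 0.0631]]
0.155 [[0.6422, 0.0341], [0.6422, 0.0921], [0.6726, 0.0631]]
0.159 [[0.6394, 0.0351], [0.6395, 0.0911], [0.6688, 0.0631]]
0.165 [[0.6353, 0.0366], [0.6353, 0.0895], [0.6631, 0.0631]]
[[0.6092, 0.0646], [0.5899, 0.0645]]
```

```bash
python3 -m jog '[{"linear":[-0.06,0.02,0.16],"roll":0},{"linear":[0,0,0.4],"roll":0},{"linear":[0,0,0.4],"roll":0},{"linear":[0,0,0.4],"roll":0},{"linear":[0,0,0.25],"roll":0},{"linear":[0,0,0.1],"roll":0},{"linear":[0,0,0.05],"roll":0},{"linear":[0,0,0],"roll":0},{"linear":[0,0,0],"roll":0},{"linear":[0,0,0],"roll":0}]'
python3 - <<'E'
from h import *
print(np.round(env.observe()["position"],4))
im=optics.get_image("scene"); cv2.imwrite("pics/s4.png",cv2.resize(im[120:210,170:290,::-1],None,fx=6,fy=6,interpolation=cv2.INTER_CUBIC))
E
```

```text
time_s: 14.15
position: [0.6482, 0.065, 0.0582]
tool_rot: [[-1.0, -0.0, 0.002], [-0.0, 1.0, -0.0], [-0.002, -0.0, -1.0]]
ft_force: [-0.4, 0.1, -1.5]
grip_width: 0.0564
gripper_force: 32.8
[0.6482 0.065  0.0582]
```

View pics/s4.png

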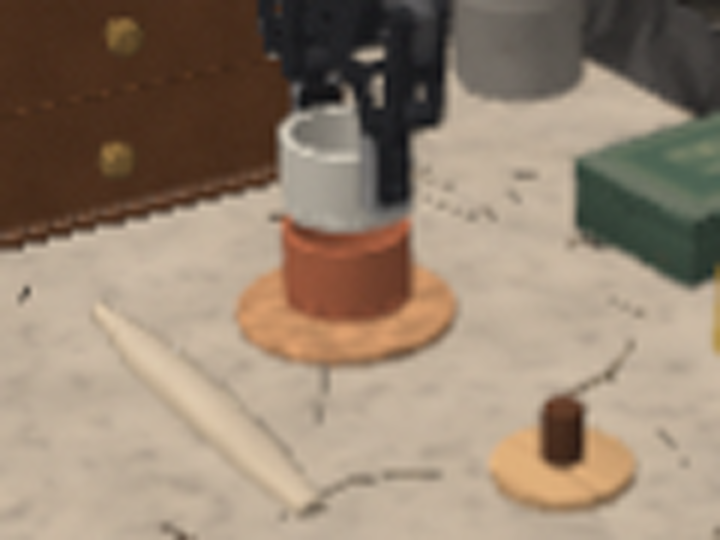

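White hangs upright straight above the terracotta mouth, offset by less than a pixel or so. Lowering.

```bash
python3 -m jog '[{"linear":[0,0,0.04],"roll":0},{"linear":[0,0,0.04],"roll":0},{"linear":[0,0,0.04],"roll":0},{"linear":[0,0,0.04],"roll":0},{"linear":[0,0,0.02],"roll":0},{"linear":[0,0,0],"roll":0},{"linear":[0,0,0],"roll":0}]'
```

```text
time_s: 14.78
position: [0.6478, 0.065, 0.05]
tool_rot: [[-1.0, -0.0, -0.0], [-0.0, 1.0, -0.0], [0.0, -0.0, -1.0]]
ft_force: [0.3, -1.1, -1.5]
grip_width: 0.0562
gripper_force: 32.8
```

```bash
python3 -m jog '[{"linear":[0,0,0.02],"roll":0},{"linear":[0,0,0.02],"roll":0},{"linear":[0,0,0],"roll":0},{"linear":[0,0,0],"roll":0}]'
```

```text
time_s: 15.12
position: [0.648, 0.065, 0.0494]
tool_rot: [[-1.0, -0.0, 0.001], [-0.0, 1.0, -0.0], [-0.001, -0.0, -1.0]]
ft_force: [-2.0, 0.6, 5.4]
grip_width: 0.056
gripper_force: 33.5
```

```bash
python3 -m jog '[{"linear":[0,0,0],"roll":0},{"linear":[0,0,0],"roll":0},{"linear":[0,0,0],"roll":0},{"linear":[0,0,0],"roll":0},{"linear":[0,0,0],"roll":0},{"linear":[0,0,0],"roll":0},{"linear":[0,0,-0.2],"roll":0},{"linear":[0,0,-0.5],"roll":0},{"linear":[0,0,-0.6],"roll":0},{"linear":[0,0,-0.6],"roll":0},{"linear":[0,0,-0.4],"roll":0},{"linear":[0,0,0],"roll":0}]' 1
python3 -m jog '[{"linear":[0.25,-0.45,0],"roll":0},{"linear":[0.25,-0.45,0],"roll":0},{"linear":[0.25,-0.45,0],"roll":0},{"linear":[0.25,-0.45,0],"roll":0},{"linear":[0.25,-0.45,0],"roll":0},{"linear":[0.25,-0.45,0],"roll":0},{"linear":[0.25,-0.45,0],"roll":0},{"linear":[0.25,-0.45,0],"roll":0},{"linear":[0.25,-0.45,0],"roll":0},{"linear":[0.25,-0.45,0],"roll":0}]'
python3 -m jog '[{"linear":[0.25,-0.45,0],"roll":0},{"linear":[0.25,-0.45,0],"roll":0},{"linear":[0.25,-0.45,0],"roll":0},{"linear":[0.25,-0.45,0],"roll":0},{"linear":[0.25,-0.45,0],"roll":0},{"linear":[0.25,-0.45,0],"roll":0},{"linear":[0.25,-0.45,0],"roll":0},{"linear":[0.25,-0.45,0],"roll":0},{"linear":[0.25,-0.45,0],"roll":0},{"linear":[0,0,0],"roll":0},{"linear":[0,0,0],"roll":0},{"linear":[0,0,0],"roll":0}]'
python3 - <<'E'
from m import *
im=optics.get_image("top"); sc=optics.get_image("scene")
A=cv2.resize(im[140:220,140:300],None,fx=4,fy=4); B=cv2.resize(sc[130:210,170:330],None,fx=4,fy=4)
cv2.imwrite("pics/t5.png",cv2.cvtColor(np.vstack([A,B])[:600],cv2.COLOR_RGB2BGR))
s=env.observe(); print(np.round(s["position"],4),np.round(s["q"],1))
measure(im,["white","terra"],{"white":.081,"terra":.046},{"white":(188,178),"terra":(188,178)})
E
```

```text
time_s: 16.12
position: [0.6493, 0.065, 0.1451]
tool_rot: [[-1.0, -0.0, 0.007], [-0.0, 1.0, -0.001], [-0.007, -0.001, -1.0]]
ft_force: [0.3, -0.2, 0.8]
grip_width: 0.0857
gripper_force: 0.0
time_s: 16.95
position: [0.547, -0.1157, 0.14]
tool_rot: [[-1.0, -0.0, -0.001], [-0.0, 1.0, 0.0], [0.001, 0.0, -1.0]]
ft_force: [0.9, -0.3, -0.2]
grip_width: 0.0855
gripper_force: 0.0
time_s: 17.95
position: [0.458, -0.2764, 0.1402]
tool_rot: [[-1.0, -0.0, -0.0], [-0.0, 1.0, 0.001], [0.0, 0.001, -1.0]]
ft_force: [0.6, 0.4, -0.8]
grip_width: 0.0854
gripper_force: 0.0
[ 0.4582 -0.2761  0.1404] [ -43.8   25.2   85.1    0.    69.7 -133.8]
terra [0.6405 0.0588 0.0275] 0.00013 11 (179, 172, 24, 21)
white [0.6475 0.0651 0.0272] 0.00054 22 (169, 159, 28, 29)
```

View pics/t5.png

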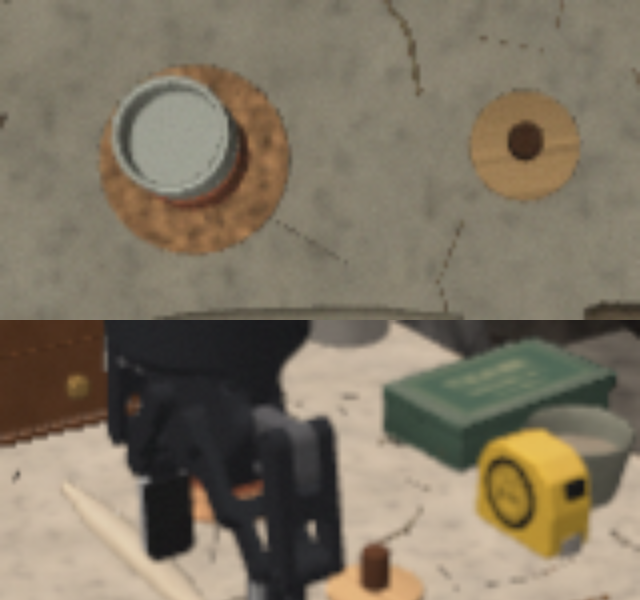

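White sits concentric within about 2 mm on terracotta in the top view (the arm hides it in the scene view), at TCP height exactly home. Next, blue.

```bash
python3 -m jog '[{"linear":[0,-0.085,0.2],"roll":0},{"linear":[0,0,0.5],"roll":0},{"linear":[0,0,0.5],"roll":0},{"linear":[0,0,0.5],"roll":0},{"linear":[0,0,0.5],"roll":0},{"linear":[0,0,0.5],"roll":0},{"linear":[0,0,0.4],"roll":0},{"linear":[0,0,0.2],"roll":0},{"linear":[0,0,0],"roll":0},{"linear":[0,0,0],"roll":0},{"linear":[0,0,0],"roll":0}]'
python3 -m jog '[{"linear":[0,0,0],"roll":0},{"linear":[0,0,0],"roll":0},{"linear":[0,0,0],"roll":0},{"linear":[0,0,0],"roll":0},{"linear":[0,0,0],"roll":0},{"linear":[0,0,0],"roll":0},{"linear":[0,0,0],"roll":0},{"linear":[0,0,0],"roll":0},{"linear":[0,0,0],"roll":0},{"linear":[0,0,0],"roll":0}]' -1 30
python3 -m jog '[{"linear":[0,0,-0.2],"roll":0},{"linear":[0,0,-0.4],"roll":0},{"linear":[0,0,-0.5],"roll":0},{"linear":[0,0,-0.5],"roll":0},{"linear":[0,0,-0.5],"roll":0},{"linear":[0,0,-0.5],"roll":0},{"linear":[0,0,-0.5],"roll":0},{"linear":[0,0,-0.5],"roll":0},{"linear":[0,0,-0.2],"roll":0},{"linear":[0,0,0],"roll":0},{"linear":[0,0,0],"roll":0},{"linear":[0,0,0],"roll":0}]'
```

```text
time_s: 18.97
position: [0.4584, -0.2807, 0.0093]
tool_rot: [[-1.0, -0.001, 0.001], [-0.001, 1.0, -0.001], [-0.001, -0.001, -1.0]]
ft_force: [-0.1, 0.7, 0.4]
grip_width: 0.0854
gripper_force: 0.0
time_s: 19.8
position: [0.4582, -0.2807, 0.0095]
tool_rot: [[-1.0, -0.0, 0.001], [-0.0, 1.0, -0.001], [-0.001, -0.001, -1.0]]
ft_force: [-1.2, 1.8, 6.0]
grip_width: 0.0563
gripper_force: 31.7
time_s: 20.8
position: [0.4574, -0.28, 0.1593]
tool_rot: [[-1.0, -0.0, -0.002], [-0.0, 1.0, 0.002], [0.002, 0.002, -1.0]]
ft_force: [-0.8, 0.4, -2.1]
grip_width: 0.0563
gripper_force: 32.7
```

```bash
python3 -m jog '[{"linear":[-0.15,0.23,0],"roll":0},{"linear":[-0.25,0.45,0],"roll":0},{"linear":[-0.25,0.45,0],"roll":0},{"linear":[-0.25,0.45,0],"roll":0},{"linear":[-0.25,0.45,0],"roll":0},{"linear":[-0.25,0.45,0],"roll":0},{"linear":[-0.25,0.45,0],"roll":0},{"linear":[-0.25,0.45,0],"roll":0},{"linear":[-0.25,0.45,0],"roll":0},{"linear":[-0.25,0.45,0],"roll":0}]'
python3 -m jog '[{"linear":[-0.25,0.45,0],"roll":0},{"linear":[-0.25,0.45,0],"roll":0},{"linear":[-0.25,0.45,0],"roll":0},{"linear":[-0.25,0.45,0],"roll":0},{"linear":[-0.25,0.45,0],"roll":0},{"linear":[-0.25,0.45,0],"roll":0},{"linear":[-0.25,0.45,0],"roll":0},{"linear":[-0.25,0.45,0],"roll":0},{"linear":[-0.25,0.45,0],"roll":0},{"linear":[-0.1,0.3,0],"roll":0},{"linear":[0,0,0],"roll":0}]'
python3 -m jog '[{"linear":[0,0,0],"roll":0},{"linear":[0,0,0],"roll":0},{"linear":[0,0,0],"roll":0}]'
```

```text
time_s: 21.63
position: [0.5541, -0.1073, 0.1595]
tool_rot: [[-1.0, -0.001, -0.002], [-0.001, 1.0, 0.001], [0.002, 0.001, -1.0]]
ft_force: [-0.3, 0.3, -1.1]
grip_width: 0.0565
gripper_force: 32.7
time_s: 22.55
position: [0.6478, 0.0677, 0.1593]
tool_rot: [[-1.0, -0.003, -0.002], [-0.003, 1.0, 0.001], [0.002, 0.001, -1.0]]
ft_force: [0.0, 0.2, -1.6]
grip_width: 0.0567
gripper_force: 32.7
time_s: 22.8
position: [0.6475, 0.0641, 0.1604]
tool_rot: [[-1.0, 0.001, -0.001], [0.001, 1.0, -0.0], [0.001, -0.0, -1.0]]
ft_force: [-0.0, -0.7, -1.5]
grip_width: 0.0564
gripper_force: 32.7
```

```bash
python3 -m jog '[{"linear":[0,0.025,0.15],"roll":0},{"linear":[0,0,0.4],"roll":0},{"linear":[0,0,0.4],"roll":0},{"linear":[0,0,0.35],"roll":0},{"linear":[0,0,0.2],"roll":0},{"linear":[0,0,0.13],"roll":0},{"linear":[0,0,0.05],"roll":0},{"linear":[0,0,0],"roll":0},{"linear":[0,0,0],"roll":0},{"linear":[0,0,0],"roll":0}]'
python3 - <<'E'
from h import *
print(np.round(env.observe()["position"],4))
im=optics.get_image("scene"); cv2.imwrite("pics/s6.png",cv2.resize(im[110:200,170:290,::-1],None,fx=6,fy=6,interpolation=cv2.INTER_CUBIC))
E
```

```text
time_s: 23.63
position: [0.6481, 0.0658, 0.0941]
tool_rot: [[-1.0, -0.0, 0.001], [-0.0, 1.0, -0.0], [-0.001, -0.0, -1.0]]
ft_force: [-0.2, 0.1, -1.2]
grip_width: 0.0562
gripper_force: 32.7
[0.6481 0.0658 0.0941]
```

View pics/s6.png

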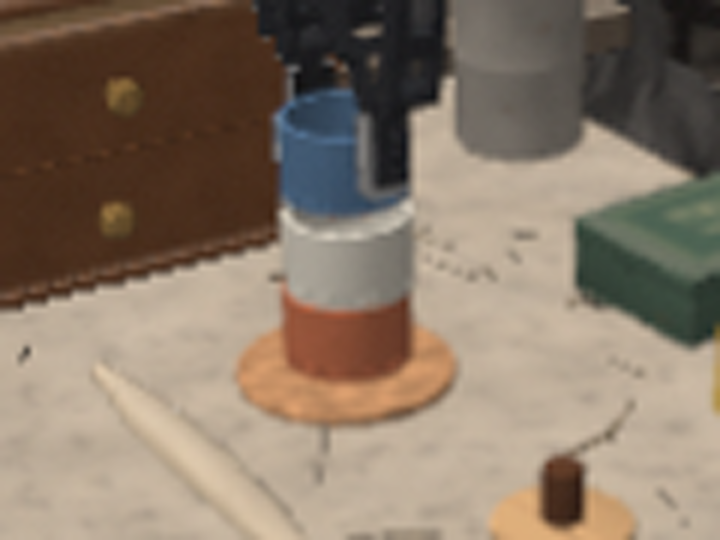

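White is seated flush in terracotta and blue hangs upright, aligned over it. Lowering about 8.5 mm.

```bash
python3 -m jog '[{"linear":[0,0,0.04],"roll":0},{"linear":[0,0,0.04],"roll":0},{"linear":[0,0,0.04],"roll":0},{"linear":[0,0,0.04],"roll":0},{"linear":[0,0,0.03],"roll":0},{"linear":[0,0,0.02],"roll":0},{"linear":[0,0,0],"roll":0},{"linear":[0,0,0],"roll":0},{"linear":[0,0,0],"roll":0}]'
```

```text
time_s: 24.43
position: [0.648, 0.0659, 0.0855]
tool_rot: [[-1.0, -0.0, 0.001], [-0.0, 1.0, -0.0], [-0.001, -0.0, -1.0]]
ft_force: [-1.0, -0.2, 5.5]
grip_width: 0.0565
gripper_force: 33.2
```

```bash
python3 -m jog '[{"linear":[0,0,0],"roll":0},{"linear":[0,0,0],"roll":0},{"linear":[0,0,0],"roll":0},{"linear":[0,0,0],"roll":0},{"linear":[0,0,0],"roll":0},{"linear":[0,0,0],"roll":0},{"linear":[0,0,-0.2],"roll":0},{"linear":[0,0,-0.5],"roll":0},{"linear":[0,0,-0.6],"roll":0},{"linear":[0,0,-0.5],"roll":0},{"linear":[0,0,-0.2],"roll":0},{"linear":[0,0,0],"roll":0}]' 1
python3 -m jog '[{"linear":[0,-0.3,0],"roll":0},{"linear":[0,-0.5,0],"roll":0},{"linear":[0,-0.5,0],"roll":0},{"linear":[0,-0.5,0],"roll":0},{"linear":[0.04,-0.5,0],"roll":0},{"linear":[0,-0.5,0],"roll":0},{"linear":[0,-0.5,0],"roll":0},{"linear":[0,-0.5,0],"roll":0},{"linear":[0,-0.4,0],"roll":0},{"linear":[0,-0.12,0],"roll":0},{"linear":[0,0,0],"roll":0},{"linear":[0,0,0],"roll":0}]' 0
python3 - <<'E'
from m import *
s=env.observe(); c=optics.calibration("wrist"); w=optics.get_image("wrist"); im=optics.get_image("top")
cv2.imwrite("pics/t7.png",cv2.cvtColor(np.hstack([cv2.resize(w,(400,300)),cv2.resize(im[120:240,130:290],(400,300))]),cv2.COLOR_RGB2BGR))
print(np.round(s["position"],4),np.round(s["tool_rot"],3).tolist(),s["grip_width"])
measure(im,["blue"],{"blue":.116},{"blue":(185,174)})
E
```

```text
time_s: 25.43
position: [0.6485, 0.0658, 0.1673]
tool_rot: [[-1.0, -0.0, 0.004], [-0.0, 1.0, -0.0], [-0.004, -0.0, -1.0]]
ft_force: [-0.7, -0.6, -0.4]
grip_width: 0.0854
gripper_force: 0.0
time_s: 26.43
position: [0.646, -0.1066, 0.1643]
tool_rot: [[-1.0, -0.0, -0.001], [-0.0, 1.0, 0.001], [0.001, 0.001, -1.0]]
ft_force: [-0.5, 1.0, -0.3]
grip_width: 0.043
gripper_force: 0.0
[ 0.646  -0.1066  0.1643] [[-1.0, -0.0, -0.001], [-0.0, 1.0, 0.001], [0.001, 0.001, -1.0]] 0.043040798419431196
blue [0.6471 0.0653 0.0275] 0.00021 24 (164, 156, 31, 32)
```

View pics/t7.png

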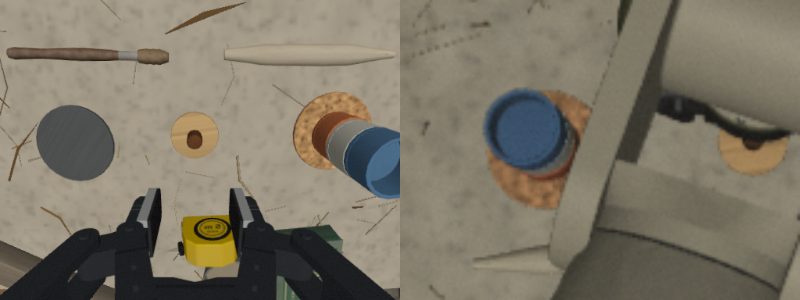

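Both views: blue seated concentric on the stack, the 43 mm opening over the lid's knob, tape clear. Going down on the knob.

```bash
python3 -m jog '[{"linear":[0,0,0.2],"roll":0},{"linear":[0,0,0.5],"roll":0},{"linear":[0,0,0.5],"roll":0},{"linear":[0,0,0.5],"roll":0},{"linear":[0,0,0.5],"roll":0},{"linear":[0,0,0.5],"roll":0},{"linear":[0,0,0.4],"roll":0},{"linear":[0,0,0.3],"roll":0},{"linear":[0,0,0.25],"roll":0},{"linear":[0,0,0],"roll":0},{"linear":[0,0,0],"roll":0},{"linear":[0,0,0],"roll":0}]'
python3 -m jog '[{"linear":[0,0,0.02],"roll":0},{"linear":[0,0,0],"roll":0},{"linear":[0,0,0],"roll":0},{"linear":[0,0,0],"roll":0},{"linear":[0,0,0],"roll":0},{"linear":[0,0,0],"roll":0},{"linear":[0,0,0],"roll":0},{"linear":[0,0,0],"roll":0},{"linear":[0,0,0],"roll":0},{"linear":[0,0,0],"roll":0}]' -1 30
```

```text
time_s: 27.53
position: [0.6468, -0.107, 0.0199]
tool_rot: [[-1.0, -0.0, 0.002], [-0.001, 1.0, -0.001], [-0.002, -0.001, -1.0]]
ft_force: [-1.0, -0.3, 0.3]
grip_width: 0.0424
gripper_force: 0.0
time_s: 28.37
position: [0.6466, -0.1071, 0.0189]
tool_rot: [[-1.0, -0.0, 0.001], [-0.0, 1.0, -0.0], [-0.001, -0.0, -1.0]]
ft_force: [-1.1, -0.3, 6.2]
grip_width: 0.0166
gripper_force: 29.6
```

```bash
python3 -m jog '[{"linear":[0,0,-0.2],"roll":0},{"linear":[0,0,-0.4],"roll":0},{"linear":[0,0,-0.5],"roll":0},{"linear":[0,0,-0.5],"roll":0},{"linear":[0,0,-0.5],"roll":0},{"linear":[0,0,-0.5],"roll":0},{"linear":[0,0,-0.5],"roll":0},{"linear":[0,0,-0.4],"roll":0},{"linear":[0,0,-0.3],"roll":0},{"linear":[0,0,0],"roll":0},{"linear":[0,0,0],"roll":0},{"linear":[0,0,0],"roll":0}]'
python3 -m jog '[{"linear":[0,0.3,0],"roll":0},{"linear":[0,0.5,0],"roll":0},{"linear":[0,0.5,0],"roll":0},{"linear":[0,0.5,0],"roll":0},{"linear":[0,0.5,0],"roll":0},{"linear":[0,0.5,0],"roll":0},{"linear":[0,0.5,0],"roll":0},{"linear":[0,0.5,0],"roll":0},{"linear":[0,0.4,0],"roll":0},{"linear":[0,0.11,0],"roll":0},{"linear":[0,0,0],"roll":0},{"linear":[0,0,0],"roll":0}]'
python3 -m jog '[{"linear":[0,0,0],"roll":0},{"linear":[0,0,0],"roll":0},{"linear":[0,0,0],"roll":0}]'
```

```text
time_s: 29.37
position: [0.6458, -0.1068, 0.169]
tool_rot: [[-1.0, -0.0, -0.002], [-0.0, 1.0, 0.001], [0.002, 0.001, -1.0]]
ft_force: [-0.0, -0.1, -1.1]
grip_width: 0.0168
gripper_force: 29.4
time_s: 30.37
position: [0.6461, 0.0652, 0.1698]
tool_rot: [[-1.0, -0.0, -0.001], [-0.0, 1.0, -0.0], [0.001, -0.0, -1.0]]
ft_force: [-0.0, 0.7, -0.9]
grip_width: 0.0166
gripper_force: 29.4
time_s: 30.62
position: [0.6463, 0.0646, 0.1701]
tool_rot: [[-1.0, 0.001, -0.0], [0.001, 1.0, -0.0], [0.0, -0.0, -1.0]]
ft_force: [0.2, -0.5, -0.9]
grip_width: 0.0167
gripper_force: 29.4
```

```bash
python3 -m jog '[{"linear":[-0.02,0.015,0.1],"roll":0},{"linear":[0,0,0.2],"roll":0},{"linear":[0,0,0.25],"roll":0},{"linear":[0,0,0.15],"roll":0},{"linear":[0,0,0.08],"roll":0},{"linear":[0,0,0],"roll":0},{"linear":[0,0,0],"roll":0},{"linear":[0,0,0],"roll":0}]'
python3 - <<'E'
from h import *
print(np.round(env.observe()["position"],4))
im=optics.get_image("scene"); cv2.imwrite("pics/s8.png",cv2.resize(im[100:190,170:290,::-1],None,fx=6,fy=6,interpolation=cv2.INTER_CUBIC))
E
```

```text
time_s: 31.28
position: [0.6472, 0.0661, 0.1393]
tool_rot: [[-1.0, -0.0, 0.001], [-0.0, 1.0, -0.0], [-0.001, -0.0, -1.0]]
ft_force: [-0.6, -0.0, -0.4]
grip_width: 0.0169
gripper_force: 29.4
[0.6472 0.0661 0.1393]
```

View pics/s8.png

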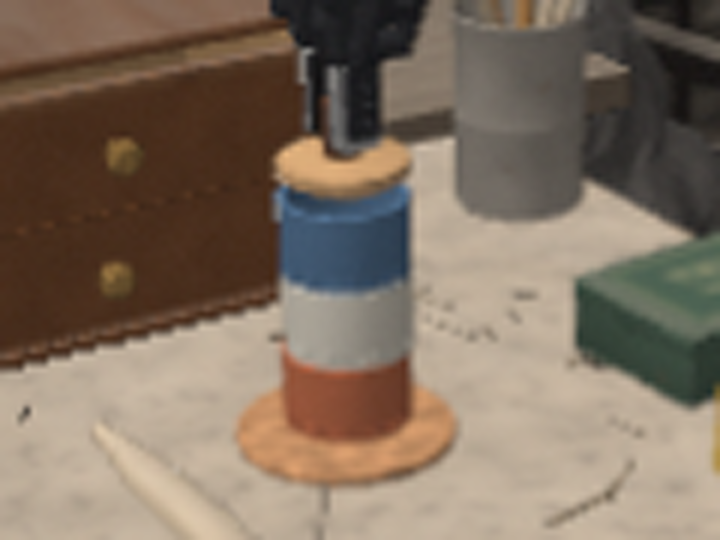

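The three tiers are flush and upright, the lid level and about centred above. Lowering it home.

```bash
python3 -m jog '[{"linear":[0,0,0.04],"roll":0},{"linear":[0,0,0.04],"roll":0},{"linear":[0,0,0.04],"roll":0},{"linear":[0,0,0.04],"roll":0},{"linear":[0,0,0.04],"roll":0},{"linear":[0,0,0.02],"roll":0},{"linear":[0,0,0.01],"roll":0},{"linear":[0,0,0],"roll":0},{"linear":[0,0,0],"roll":0},{"linear":[0,0,0],"roll":0}]'
```

```text
time_s: 32.17
position: [0.647, 0.0661, 0.1299]
tool_rot: [[-1.0, -0.0, 0.0], [-0.0, 1.0, -0.0], [-0.0, -0.0, -1.0]]
ft_force: [-0.7, 0.7, 1.6]
grip_width: 0.0165
gripper_force: 29.6
```

```bash
python3 -m jog '[{"linear":[0,0,0.01],"roll":0},{"linear":[0,0,0],"roll":0},{"linear":[0,0,0],"roll":0}]'
python3 -m jog '[{"linear":[0,0,0],"roll":0},{"linear":[0,0,0],"roll":0},{"linear":[0,0,0],"roll":0},{"linear":[0,0,0],"roll":0},{"linear":[0,0,0],"roll":0},{"linear":[0,0,-0.1],"roll":0},{"linear":[0,0,-0.3],"roll":0},{"linear":[0,0,-0.5],"roll":0},{"linear":[0,0,-0.5],"roll":0},{"linear":[0,0,-0.5],"roll":0},{"linear":[0,0,-0.3],"roll":0},{"linear":[0,0,0],"roll":0}]' 0
python3 -m jog '[{"linear":[0.3,-0.3,0],"roll":0},{"linear":[0.4,-0.4,0],"roll":0},{"linear":[0.4,-0.4,0],"roll":0},{"linear":[0.4,-0.4,0],"roll":0},{"linear":[0.4,-0.4,0],"roll":0},{"linear":[0.4,-0.4,0],"roll":0},{"linear":[0.4,-0.4,0],"roll":0},{"linear":[0.4,-0.4,0],"roll":0},{"linear":[0.3,-0.3,0],"roll":0},{"linear":[0,0,0],"roll":0},{"linear":[0,0,0],"roll":0},{"linear":[0,0,0],"roll":0}]'
python3 - <<'E'
from m import *
im=optics.get_image("top"); sc=optics.get_image("scene")
cv2.imwrite("pics/t9.png",cv2.cvtColor(np.hstack([cv2.resize(im[110:230,130:290],(400,300)),cv2.resize(sc[90:210,170:330],(400,300))]),cv2.COLOR_RGB2BGR))
measure(im,["lid"],{"lid":.123},{"lid":(184,173)})
E
```

```text
time_s: 32.42
position: [0.6472, 0.0661, 0.1299]
tool_rot: [[-1.0, -0.0, 0.001], [-0.0, 1.0, -0.0], [-0.001, -0.0, -1.0]]
ft_force: [-0.9, 0.9, 4.8]
grip_width: 0.0162
gripper_force: 30.0
time_s: 33.42
position: [0.6479, 0.066, 0.2207]
tool_rot: [[-1.0, -0.0, 0.006], [-0.0, 1.0, -0.0], [-0.006, -0.0, -1.0]]
ft_force: [-0.5, 0.6, -0.0]
grip_width: 0.0426
gripper_force: 0.0
time_s: 34.42
position: [0.5114, -0.0696, 0.217]
tool_rot: [[-1.0, -0.0, -0.0], [-0.0, 1.0, 0.0], [0.0, 0.0, -1.0]]
ft_force: [0.2, -0.4, 1.3]
grip_width: 0.0429
gripper_force: 0.0
lid [0.635  0.0516 0.0436] 0.00251 17 (163, 155, 43, 40)
```

View pics/t9.png

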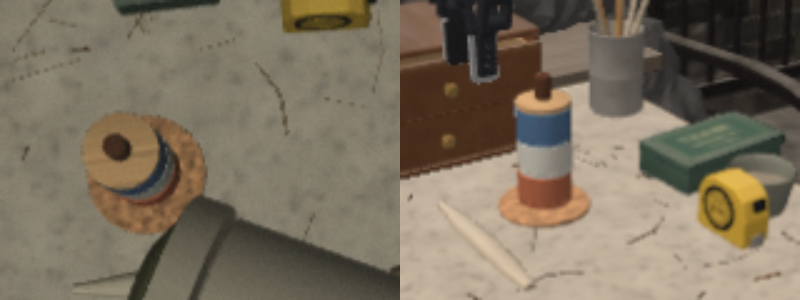

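The finished jar stands upright in the middle of the mat with every joint flush and the lid on. The arm is clear and the paddle and tape have not moved. (The lid's circle fit merged with the mat's colour, so it doesn't count.)

```bash
python3 -c "
from rig import env
print(env.close_job())"
```

```text
the job is handed in; nothing more can be done
None
```

I assembled the jar on the cork mat (terracotta, white, blue, lid) and handed the job in at about 34 s; the hand-in returned no verdict, but the last pictures showed all four pieces upright and flush, the arm clear, and the paddle and tape where they were (the brush was out of that view).

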